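# Ready the milk frother: match the outer ring, right the fallen jug

## Robot

A 7-joint arm with a two-finger parallel gripper is mounted at the origin on the work surface. World frame = base frame: x ahead of the robot, y to its left, z up, the work surface at z = 0. Lengths are in m, angles in rad, forces in N, time in s.
With the tool pointing down it reaches from about 0.4 to 0.85 m from the base axis. Payload 10.4 kg.
Tool frame: the origin (TCP) lies midway between the tips of the shut fingers; the grasp point (between the pads) lies 19 mm behind it (manip.hold_point_z is the distance from the TCP to the grasp point, in m); z points along the fingers, y is the line along which they close (so a half turn about z gives the same grasp; the last joint's range is limited). The gripper opens to 85 mm and grips with 20 to 120 N. Pads are 22 mm wide; open, the fingers measure 114 mm over their backs; the gripper's body (76 mm by 85 mm) begins 54 mm behind the grasp point. The pads swing forward as they close: fully open they stand 13 mm farther back than shut.
Start: joints at [-1.269, 0.332, -0.065, 1.46, 0.022, 1.35, -0.088], TCP at [0.199, 0.592, 0.231] pointing down, gripper open.
Joint ranges: [-2.6, 2.6], [-0.5, 2.12], [-1.47, 1.34], [0.16, 2.42], [-1.27, 4.41], [0.06, 2.06], [-2.6, 2.6]. Speed limits (rad/s): [2.22, 2.22, 2.79, 2.79, 3.14, 3.14, 3.14].

## Interface

Orientations are given as a unit quaternion [x, y, z, w].
In Python, from workcell import manip, eyes, job gives the robot as it stands.
- The arm moves only by the shell command python3 -m crank 'ROWS' [FORCE]. ROWS is JSON, a list that holds one entry, the list of rows, each a list of 7 numbers: the finger opening in cm, from 0 to 8.54, then the shift along the world's x, y, z in cm, then the turn, a rotation vector about the world's x, y, z in degrees. In form: [[[hand, x, y, z, ax, ay, az], ...]]. A call has 1 to 20 rows; each row shifts and turns the commanded pose from where the row before left it; what a row does not reach is not made up. A row lasts 1/8 s, in which the tool goes at most 62.5 mm and 10.7 degrees, less where a joint would pass 70% of its speed; a pose out of reach is approached as far as the arm can. A call with a gripper value outside its range is refused whole. The fingers move at their own pace and stop on an object; FORCE is the grip in N (left out, the last holds). Time passes only in rows, so rows that do not move let the fingers close. It gives the time, the measured TCP pose, the force, the opening and the grip force at its end, in the units of the state.
- manip.get_obs(): the state, without advancing time (a new reading comes with each control period).
- eyes.camera(name): name is "side" or "top"; returns (picture, depth): 384x512x3 uint8, red, green, blue; 384x512 float32, m along the optical axis (not along the pixel's ray), 0 where there is no reading.
- eyes.camera_params(name): a dict with "fx", "fy", "cx", "cy" (pixels), "dist" ([k1, k2, p1, p2, k3] as OpenCV has them; the pictures are not rectified), "world_from_camera" (4x4, takes a point from camera to world coordinates). Camera axes: x right, y down, z forward; pixel columns grow to the right and rows downward; lengths in m; the calibration is good to about 2 mm. A picture is of the moment at which its call begins. camera_params takes no time and is no camera call.
- job.hand_in(): hands the job in; it is judged then, once.
The state is a dict: "clock": time; "joint_pos": joint angles; "joint_velocities": joint speeds; "tau": joint torques, N m; "position": TCP position; "ee_rot": TCP orientation; "ft_force": force on the tool from outside, world axes, zero at the start; "torque": the same for the moment, N m; "grip_width": opening from 0.0 (shut) to 1.0 (fully open); "grasp_force": force on a finger pad.
Only numpy, scipy, OpenCV 4.12 (cv2) and the standard library are available. Lean on these libraries where they do the work, as an engineer would, in place of code of your own. Each camera call takes 0.05 s, during which the arm holds its last target. There are 200 camera calls.

## Task

Get the milk frother ready for the next order. On its sloping console, turn only the black outer ring of the double knob clockwise until its white mark lines up with the red line of the silver inner knob, leaving the inner knob as it is. Pick up the fallen blue jug and set it gently upright in the middle of the round black hot plate, without disturbing the other things on the counter.

Things in the scene. Friction and masses are not known exactly. Their poses are not given: they have to be found in the camera images.
- machine: red and steel milk frother, fixed to the counter, 190 mm deep (x) and 315 mm wide (y). Origin: underside, halfway from front to back, 145 mm from the left end and 170 mm from the right end; front faces -x. Left (+y) part is a flat deck 30 mm high with the hot plate; right (-y) part is a console 130 mm wide and 170 mm long whose steel top slopes down 20 degrees towards the front (its middle is 75 mm above the counter, its back edge 104 mm).
- plate (a point): centre of the top of the round black hot plate, 100 mm across, 33 mm above the counter, flat and without a lip; its axes are those of the machine. It lies 195 mm to the left of the dial.
- dial (a point): point where the axis of the double knob meets the sloping console top; fixed. Its z axis is the knob axis, pointing out of the console (leaning 20 degrees from vertical towards the machine's front); its x axis runs up the slope, its y axis to the machine's left. Along z: a boss 52 mm across to 8 mm, the outer ring 60 mm across from 8 to 30 mm, the inner knob 32 mm across from 31 to 48 mm.
- ring (a joint): angle of the black ribbed outer ring (60 mm across, 22 mm tall), rad, growing clockwise as seen looking down on the console, from 0 to 4.7; 0 has the white mark at half past seven for a user in front, and about 2.36 at twelve, up the slope. It turns freely with about 0.1 N m of steady friction, has no clicks and stays where it is left. It starts well short of the inner knob's angle, 1.8 to 3.2 rad to go.
- core (a joint): angle of the silver inner knob (32 mm across, 17 mm tall, standing on top of the ring, same axis), same zero and sense as the ring's, so that the marks line up when both values are equal. It moves at a light touch (0.02 N m).
- ring_mark (a point): outer end of the white mark, on the top edge of the outer ring, 30 mm from the axis and 30 mm above the console along it. Turns with the ring.
- core_mark (a point): point on the outer ring's top edge (30 mm from the axis, 30 mm above the console along it) to which the red line of the inner knob points. Turns with the inner knob.
- jug: blue handleless jug with a steel rim, eight-sided, 56 mm across flats, 90 mm tall, walls 3 mm, open at the top, 140 to 280 g; lies on a facet to the left of the machine at the start, mouth roughly away from the machine. Origin: centre of its underside (28 mm above the counter while it lies); z axis along the jug to its mouth; x and y axes each pass through opposite facets.
- syrup: white pump bottle, 68 mm across, 228 mm tall, its spout reaching 68 mm to the side; origin centre of underside. Leave alone.
- saucers: stack of white saucers, 120 mm across, 54 mm tall; origin centre of underside. Leave alone.
- cup: white mug, 80 mm across, 65 mm tall, handle on its +y side; origin centre of underside. Leave alone.
- cocoa: brown jar with steel cap, 74 mm across, 120 mm tall; origin centre of underside. Leave alone.
- spoon: steel spoon 150 mm long lying on the counter in front of the machine, handle to its -x; origin on its underside. Leave alone.
- tamper: steel tamper, 58 mm across, 90 mm tall; origin centre of underside. Leave alone.
- glasscup: terracotta tumbler, 72 mm across, 100 mm tall; origin centre of underside. Leave alone.
Not all that is in view belongs to the job. What is shaped like the jug but green or yellow is not meant.

How it is judged:
By the outcome, as a careful person would: the job done as asked, in the order asked, and still so for the second after the job is handed in, with the robot touching nothing.
It also fails if it takes over 69 s, if anything falls off the work surface, if the arm or the gripper's body presses on something with over 40 N, if the wrist force passes 120 N, or if a joint passes its speed limit or range.

## Working session

There is one attempt and no reset: what is moved stays moved. The work goes in short steps, Python scripts to look and compute and a shell command to move; the robot and the scene stay as the last step left them, time stands still between calls to the robot, and variables do not carry over. Pictures are saved under pics/ and viewed, at most 10 in all, crops included, and the job is handed in when it is done.

```bash
mkdir -p pics; ls; python3 - <<'E'
from workcell import manip, eyes, job
import cv2, numpy as np
print(manip.get_obs()); print(manip.hold_point_z)
for n in("side","top"):
    p,d=eyes.camera(n); cv2.imwrite(f"pics/{n}0.png",p[:,:,::-1]); np.save(f"pics/{n}0.npy",d)
    print(n,eyes.camera_params(n))
E
```

```text
pics
{'clock': 0.0, 'joint_pos': array([-1.26854178,  0.33287752, -0.06468164,  1.46093477,  0.02161484,
        1.34988529, -0.0884684 ]), 'joint_velocities': array([ 0.00028571,  0.00117381,  0.00067448,  0.00011459,  0.00052756,
       -0.0013388 , -0.0005112 ]), 'tau': array([-3.61949487e-04, -6.25439501e+01,  4.91047371e-02, -3.91619897e+01,
        1.63028785e-02,  9.74088121e-03,  2.39856348e-05]), 'position': array([0.19938432, 0.59195595, 0.23051548]), 'ee_rot': array([ 1.61695042e-01,  9.86840523e-01, -7.00883895e-04, -7.18083430e-05]), 'ft_force': array([-0.48246907,  0.65536686,  0.40693673]), 'torque': array([-0.00430784,  0.02363918, -0.00356025]), 'grasp_force': 0.0, 'grip_width': 1.0019506847220248}
0.0187
side {'fx': 433.19955077884686, 'fy': 433.19955077884686, 'cx': 256.1624526724552, 'cy': 190.513633091346, 'dist': array([0.00476386, 0.        , 0.        , 0.        , 0.        ]), 'world_from_camera': array([[ 0.99679584, -0.04074019,  0.06883525,  0.48917292],
       [-0.07830173, -0.67276066,  0.73570506, -1.003861  ],
       [ 0.01633689, -0.73873766, -0.67379506,  0.98192569],
       [ 0.        ,  0.        ,  0.        ,  1.        ]])}
top {'fx': 377.53296235853077, 'fy': 377.53296235853077, 'cx': 255.46540238153725, 'cy': 192.3453746300777, 'dist': array([0.04153066, 0.        , 0.        , 0.        , 0.        ]), 'world_from_camera': array([[ 0.00860727, -0.99215228,  0.12473882,  0.42889901],
       [-0.99974492, -0.00593335,  0.02179184, -0.05084404],
       [-0.0208807 , -0.12489457, -0.99195027,  1.13305732],
       [ 0.        ,  0.        ,  0.        ,  1.        ]])}
```

View pics/side0.png

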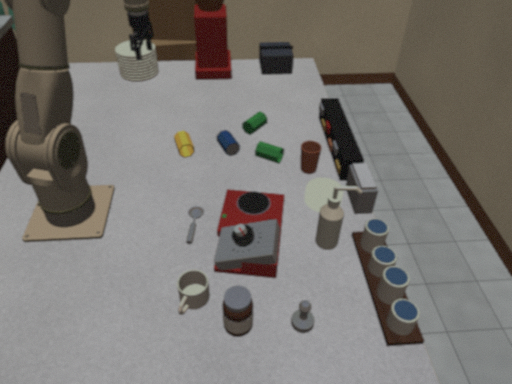

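View pics/top0.png

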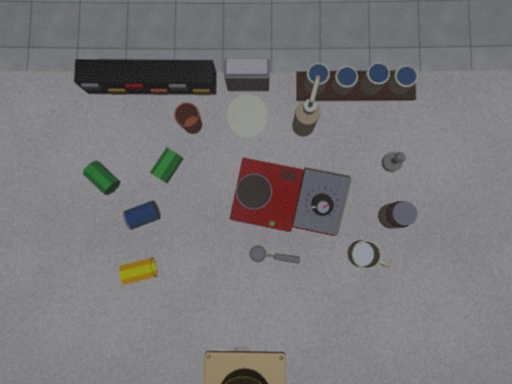

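The side view shows the machine at about (250,232), its dial at (242,234) and its plate at (254,203). In the top view the dial is at (322,205) and the plate at (254,191).

Jug-shaped candidates in the top view are blue (142,215), green (101,178), green (167,165) and yellow (139,271). Only the blue one fits the description. I'll check it in an enlarged montage together with the dial.

```bash
python3 - <<'E'
import cv2, numpy as np
t=cv2.imread("pics/top0.png"); s=cv2.imread("pics/side0.png")
c=lambda im,x,y,w,h:cv2.resize(im[y:y+h,x:x+w],(400,300),interpolation=cv2.INTER_CUBIC)
cv2.imwrite("pics/m1.png",np.vstack([np.hstack([c(t,290,180,64,48),c(s,210,210,64,48)]),np.hstack([c(t,110,190,64,48),c(s,196,120,64,48)])]))
E
```

```text
(no output)
```

View pics/m1.png

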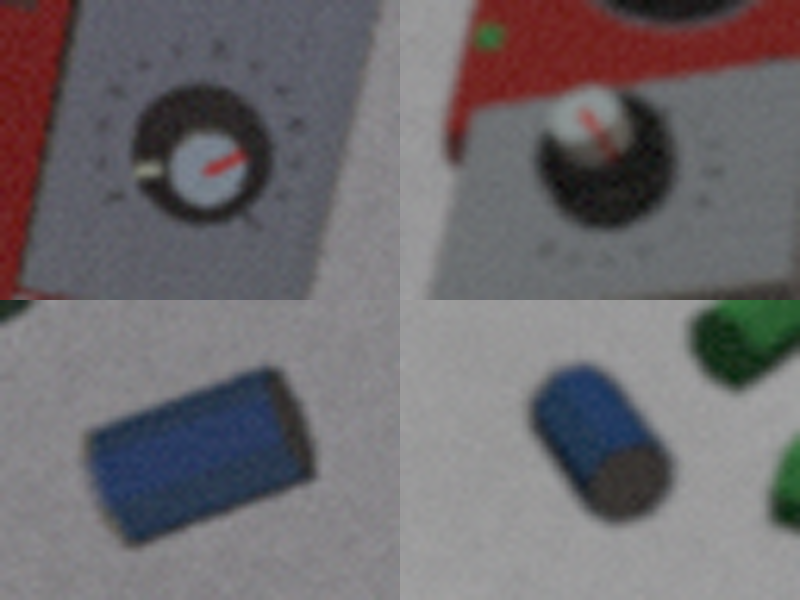

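The blue jug is confirmed as the target. Its dark underside faces the machine at crop (295,425) and its rim points away at (105,490). In the top crop, the white ring mark is at about 9 o'clock (148,170) and the red line at about 2:30 (245,155). Next I measure.

```bash
cat > h.py <<'E'
import cv2, numpy as np
from workcell import eyes
def rays(n,px):
    P=eyes.camera_params(n); K=np.array([[P["fx"],0,P["cx"]],[0,P["fy"],P["cy"]],[0,0,1]])
    u=cv2.undistortPoints(np.float64(px).reshape(-1,1,2),K,P["dist"])[:,0]
    T=P["world_from_camera"]; d=np.c_[u,np.ones(len(u))]
    return T[:3,3], d@T[:3,:3].T
def onplane(n,px,nrm,p0):
    o,d=rays(n,px); return o+d*(((p0-o)@nrm)/(d@nrm))[:,None]
def onz(n,px,z): return onplane(n,px,np.array([0,0,1.]),np.array([0,0,z]))
def cloud(n,dep,mask):
    v,u=np.nonzero(mask&(dep>0)); o,d=rays(n,np.c_[u,v]); return o+d*dep[v,u][:,None]
def big(m):
    k,l,s,c=cv2.connectedComponentsWithStats(m.astype(np.uint8)); i=1+np.argmax(s[1:,4]); return l==i
E
python3 - <<'E'
from h import *
t=cv2.imread("pics/top0.png"); dep=np.load("pics/top0.npy")
s=cv2.imread("pics/side0.png"); ds=np.load("pics/side0.npy")
b,g,r=[t[:,:,i].astype(int) for i in range(3)]
yy,xx=np.mgrid[:384,:512]
# console plane
con=(abs(xx-322)<26)&(abs(yy-203)<28)&(np.hypot(xx-322,yy-204)>15)&(r>70)&(abs(r-b)<40)
C=cloud("top",dep,con); c0=np.median(C,0); C=C[abs(C[:,2]-c0[2])<.035]
A=np.c_[C[:,:2],np.ones(len(C))]
for _ in range(4):
    w=np.linalg.lstsq(A,C[:,2],rcond=None)[0]; k=abs(A@w-C[:,2])<.004; A,C=A[k],C[k]
n=np.array([-w[0],-w[1],1]); n/=np.linalg.norm(n)
print("plane n",n,"tilt",np.degrees(np.arccos(n[2])),"yaw of -x",np.degrees(np.arctan2(n[1],n[0])),len(C))
# plate
pl=big((np.hypot(xx-254,yy-191)<24)&(t.max(2)<75)); 
c=max(cv2.findContours(pl.astype(np.uint8),0,1)[0],key=len); e=cv2.fitEllipse(c); P=onz("top",[e[0]],.033)[0]; print("plate",e,P)
# red deck
red=big((r>80)&(g<60)&(b<70)); q=cv2.minAreaRect(max(cv2.findContours(red.astype(np.uint8),0,1)[0],key=cv2.contourArea)); print("deck",q); print(onz("top",cv2.boxPoints(q),.03))
# ring
rg=big((np.hypot(xx-322,yy-204)<16)&(t.max(2)<72)); c=cv2.convexHull(max(cv2.findContours(rg.astype(np.uint8),0,1)[0],key=len))
(rc,rr)=cv2.minEnclosingCircle(c); print("ring px",rc,rr,cv2.fitEllipse(c))
z0=lambda xy:w@np.array([*xy,1])
p0=np.array([*c0[:2],z0(c0)])
print("ring ctr @24mm",R:=onplane("top",[rc],n,p0+n*.024)[0],"dial",R-n*.024)
for nm,m,h in(("white",(np.hypot(xx-322,yy-204)<13)&(xx<317)&(t.min(2)>85),.030),("red",(np.hypot(xx-323,yy-205)<9)&(r>g+40),.048)):
    v,u=np.nonzero(m); print(nm,len(u),u.mean(),v.mean(),onplane("top",[[u.mean(),v.mean()]],n,p0+n*h)[0])
# jug
ju=big((b>r+25)&(b>g+12)&(abs(xx-142)<25)&(abs(yy-215)<22)); q=cv2.minAreaRect(max(cv2.findContours(ju.astype(np.uint8),0,1)[0],key=cv2.contourArea)); print("jug",q,onz("top",[q[0]],.045)); print(onz("top",cv2.boxPoints(q),.04))
J=cloud("top",dep,ju); print(np.percentile(J[:,2],[5,50,95]))
E
```

```text
plane n [-0.33333952  0.06492645  0.94056862] tilt 19.852731687671838 yaw of -x 168.978170829516 1656
plate ((253.56964111328125, 191.0541229248047), (32.44929885864258, 32.7200813293457), 97.43085479736328) [ 0.57102392 -0.02107149  0.033     ]
deck ((267.0174560546875, 194.31614685058594), (63.79689025878906, 63.02186584472656), 11.768289566040039)
[[ 0.48963723  0.04903227  0.03      ]
 [ 0.67370258  0.01381582  0.03      ]
 [ 0.63515145 -0.17156634  0.03      ]
 [ 0.45333483 -0.13301522  0.03      ]]
ring px (321.6074523925781, 204.3429718017578) 11.512547492980957 ((321.8817443847656, 204.1751708984375), (21.84760284423828, 22.794654846191406), 139.27186584472656)Traceback (most recent call last):
  File "<stdin>", line 23, in <module>
  File "<stdin>", line 22, in <lambda>
ValueError: matmul: Input operand 1 has a mismatch in its core dimension 0, with gufunc signature (n?,k),(k,m?)->(n?,m?) (size 4 is different from 3)
```

```bash
cat > m.py <<'E'
from h import *
t=cv2.imread("pics/top0.png"); dep=np.load("pics/top0.npy")
b,g,r=[t[:,:,i].astype(int) for i in range(3)]
yy,xx=np.mgrid[:384,:512]
n=np.array([-.3357,.0653,.9397]); n/=np.linalg.norm(n)   # yaw -11 deg, 20 deg
con=(abs(xx-322)<20)&(abs(yy-203)<20)&(np.hypot(xx-322,yy-204)>15)&(r>70)
C=cloud("top",dep,con); p0=n*np.median(C@n)
rc=(321.75,204.25)
R=onplane("top",[rc],n,p0+n*.026)[0]; D=R-n*.026; print("dial",D)
X=np.array([n[2]*.9816,-n[2]*.1908,-n[0]/.9816]); X/=np.linalg.norm(X); Y=np.cross(n,X); print(X,Y)
for nm,m,h in(("white",(np.hypot(xx-322,yy-204)<13)&(xx<317)&(t.min(2)>85),.030),("red",(np.hypot(xx-323,yy-205)<9)&(r>g+40),.048)):
    v,u=np.nonzero(m); q=onplane("top",[[u.mean(),v.mean()]],n,p0+n*h)[0]-D
    print(nm,len(u),u.mean(),v.mean(),q@X,q@Y,"ang(cw from up)",np.degrees(np.arctan2(-q@Y,q@X)))
core=(np.hypot(xx-323,yy-206)<9)&((t.min(2)>80)|(r>g+40)); core=big(core&(xx>315)); v,u=np.nonzero(core); q=onplane("top",[[u.mean(),v.mean()]],n,p0+n*.046)[0]; print("core ctr",u.mean(),v.mean(),q-n*.046)
ju=big((b>r+25)&(b>g+12)&(abs(xx-142)<25)&(abs(yy-215)<22)); q=cv2.minAreaRect(max(cv2.findContours(ju.astype(np.uint8),0,1)[0],key=cv2.contourArea)); print("jug",q,onz("top",[q[0]],.045)); print(onz("top",cv2.boxPoints(q),.04))
J=cloud("top",dep,ju); print(np.percentile(J[:,2],[5,50,95]))
E
python3 m.py
```

```text
dial [ 0.53588218 -0.21149323  0.07487697]
[ 0.92243493 -0.1792997   0.34200208] [ 1.90821171e-01  9.81624816e-01 -4.40920559e-05]
white 31 312.19354838709677 204.67741935483872 -0.005482164356245415 0.02549379816094244 ang(cw from up) -102.13602346565042
red 14 325.57142857142856 205.64285714285714 0.0033785365639594335 -0.007728586222937627 ang(cw from up) 66.38754900158602
core ctr 322.5486725663717 206.47787610619469 [ 0.53485182 -0.21200949  0.07454476]
jug ((140.07217407226562, 214.587646484375), (18.092544555664062, 31.3029727935791), 68.96248626708984) [[0.49891977 0.30617342 0.045     ]]
[[0.50715842 0.36002403 0.04      ]
 [0.54047372 0.2766446  0.04      ]
 [0.49134929 0.25562567 0.04      ]
 [0.45842876 0.33861473 0.04      ]]
[0.04113716 0.05252275 0.05750345]
```

```bash
cat > go.py <<'E'
import numpy as np, sys
from scipy.spatial.transform import Rotation as R
from workcell import manip
D=np.array([.535,-.212,.075]); n=np.array([-.3357,.0653,.9397]); n/=np.linalg.norm(n)
def info(pos=None,Rt=None):
    o=manip.get_obs(); print("t",o["clock"],"pos",o["position"].round(4),"q",o["joint_pos"].round(2),"F",o["ft_force"].round(1),"w",round(o["grip_width"],3),"gf",round(o["grasp_force"],1))
    Rc=R.from_quat(o["ee_rot"]); M=Rc.as_matrix(); print("y",M[:,1].round(3),"z",M[:,2].round(3))
    if pos is not None: print("shift cm",((pos-o["position"])*100).round(2))
    if Rt is not None: print("rotvec deg",np.degrees((Rt*Rc.inv()).as_rotvec()).round(2))
def tool(z,y):
    z=z/np.linalg.norm(z); y=y-z*(y@z); y/=np.linalg.norm(y); return R.from_matrix(np.c_[np.cross(y,z),y,z])
E
python3 - <<'E'
from go import *
M=R.from_quat(manip.get_obs()["ee_rot"]).as_matrix()
a=np.radians(62); y=np.array([np.cos(a),np.sin(a),0]); y*=np.sign(y@M[:,1])
info(D+n*.12,tool(-n,y))
E
```

```text
t 0.1 pos [0.1993 0.592  0.2306] q [-1.27  0.33 -0.06  1.46  0.02  1.35 -0.09] F [ 0.   0.3 -0.8] w 1.002 gf 0.0
y [ 0.319  0.948 -0.001] z [-0.    -0.001 -1.   ]
shift cm [ 29.54 -79.62  -4.28]
rotvec deg [ -2.3  -19.9   -8.32]
```

```bash
python3 -m crank '[[[8.5,2.95,-4,0,-0.115,-1,-0.416],[8.5,2.95,-4,0,-0.115,-1,-0.416],[8.5,2.95,-4,0,-0.115,-1,-0.416],[8.5,2.95,-4,0,-0.115,-1,-0.416],[8.5,2.95,-4,0,-0.115,-1,-0.416],[8.5,2.95,-4,0,-0.115,-1,-0.416],[8.5,2.95,-4,0,-0.115,-1,-0.416],[8.5,2.95,-4,0,-0.115,-1,-0.416],[8.5,2.95,-4,0,-0.115,-1,-0.416],[8.5,2.95,-4,0,-0.115,-1,-0.416],[8.5,0,-4,0,-0.115,-1,-0.416],[8.5,0,-4,0,-0.115,-1,-0.416],[8.5,0,-4,0,-0.115,-1,-0.416],[8.5,0,-4,0,-0.115,-1,-0.416],[8.5,0,-4,0,-0.115,-1,-0.416],[8.5,0,-4,0,-0.115,-1,-0.416],[8.5,0,-4,0,-0.115,-1,-0.416],[8.5,0,-4,0,-0.115,-1,-0.416],[8.5,0,-4,0,-0.115,-1,-0.416],[8.5,0,-3.6,-2,-0.115,-1,-0.416]]]' 25; python3 - <<'E'
from go import *
M=R.from_quat(manip.get_obs()["ee_rot"]).as_matrix()
a=np.radians(62); y=np.array([np.cos(a),np.sin(a),0]); y*=np.sign(y@M[:,1])
info(D+n*.12,tool(-n,y)); info(D)
E
```

```text
clock: 2.6
position: [0.4948, -0.2054, 0.2122]
ee_rot: [0.23, 0.957, 0.009, 0.176]
ft_force: [0.5, 0.7, -0.4]
grip_width: 0.997
grasp_force: 0.0
t 2.6 pos [ 0.4948 -0.2054  0.2122] q [-0.53 -0.21  0.8   2.05  0.15  0.89  1.31] F [ 0.5  0.7 -0.4] w 0.997 gf 0.0
y [0.438 0.894 0.098] z [ 0.341 -0.064 -0.938]
shift cm [-0.01  0.12 -2.44]
rotvec deg [-0.06  0.31  0.02]
t 2.6 pos [ 0.4948 -0.2054  0.2122] q [-0.53 -0.21  0.8   2.05  0.15  0.89  1.31] F [ 0.5  0.7 -0.4] w 0.997 gf 0.0
y [0.438 0.894 0.098] z [ 0.341 -0.064 -0.938]
shift cm [  4.02  -0.66 -13.72]
```

```bash
python3 -m crank '[[[8.5,0,0.06,-1.2,0,0.2,0],[8.5,0,0.06,-1.2,0,0.1,0],[8.5,0,0,0,0,0,0],[8.5,0.67,-0.13,-1.88,0,0,0],[8.5,0.67,-0.13,-1.88,0,0,0],[8.5,0.67,-0.13,-1.88,0,0,0],[8.5,0.67,-0.13,-1.88,0,0,0],[8.5,0.34,-0.06,-0.94,0,0,0],[8.5,0.34,-0.07,-0.94,0,0,0],[8.5,0.34,-0.06,-0.94,0,0,0],[8.5,0.34,-0.07,-0.94,0,0,0],[8.5,0,0,0,0,0,0],[8.5,0,0,0,0,0,0]]]' 25; python3 - <<'E'
from go import *
from h import *
info(D)
p,d=eyes.camera("side"); q,_=eyes.camera("top")
c=lambda im,x,y,w,h:cv2.resize(im[y:y+h,x:x+w],(400,300),interpolation=cv2.INTER_CUBIC)
cv2.imwrite("pics/m2.png",np.hstack([c(q,282,174,80,60),c(p,202,204,80,60)])[:,:,::-1])
E
```

```text
clock: 4.22
position: [0.5351, -0.2099, 0.0749]
ee_rot: [0.23, 0.958, 0.008, 0.172]
ft_force: [0.0, -1.0, -0.1]
grip_width: 0.995
grasp_force: 0.0
t 4.225 pos [ 0.5351 -0.2099  0.0749] q [-0.48  0.22  0.88  2.11 -0.41  0.59  1.77] F [ 0.  -1.  -0.1] w 0.995 gf 0.0
y [0.437 0.894 0.094] z [ 0.333 -0.064 -0.941]
shift cm [-0.01 -0.21  0.01]
```

View pics/m2.png

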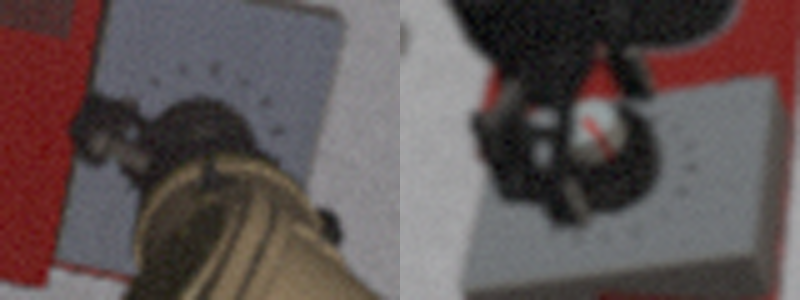

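The fingers straddle the ring: in the side crop the tips are at about (575,205) and (635,80), with the ring centre near (605,145). Closing now.

```bash
python3 -m crank '[[[8.5,0,-0.15,0,0,0,0],[5.5,0,0,0,0,0,0],[5.5,0,0,0,0,0,0],[5.5,0,0,0,0,0,0],[5.5,0,0,0,0,0,0],[5.5,0,0,0,0,0,0],[5.5,0,0,0,0,0,0]]]' 25; python3 - <<'E'
from go import *
info(D)
E
```

```text
clock: 5.2
position: [0.5344, -0.2128, 0.0748]
ee_rot: [0.231, 0.958, 0.007, 0.172]
ft_force: [-5.5, -1.6, 6.8]
grip_width: 0.698
grasp_force: 25.9
t 5.2 pos [ 0.5344 -0.2128  0.0748] q [-0.48  0.22  0.88  2.11 -0.42  0.59  1.78] F [-5.5 -1.6  6.8] w 0.698 gf 25.9
y [0.439 0.894 0.094] z [ 0.333 -0.065 -0.941]
shift cm [0.06 0.08 0.02]
```

```bash
python3 -m crank '[[[5.5,0,0,0,2.69,-0.52,-7.52],[5.5,0,0,0,2.69,-0.52,-7.52],[5.5,0,0,0,2.69,-0.52,-7.52],[5.5,0,0,0,2.69,-0.52,-7.52],[5.5,0,0,0,2.69,-0.52,-7.52],[5.5,0,0,0,2.69,-0.52,-7.52],[5.5,0,0,0,2.69,-0.52,-7.52],[5.5,0,0,0,2.69,-0.52,-7.52]]]'; python3 - <<'E'
from go import *
info(D)
E
```

```text
clock: 6.2
position: [0.5349, -0.2125, 0.075]
ee_rot: [0.704, 0.688, 0.1, 0.142]
ft_force: [-2.0, -2.1, 3.6]
grip_width: 0.696
grasp_force: 25.9
t 6.2 pos [ 0.5349 -0.2125  0.075 ] q [-0.68  0.3   1.13  2.11 -0.61  0.63  0.82] F [-2.  -2.1  3.6] w 0.696 gf 25.9
y [ 0.941 -0.012  0.337] z [ 0.336 -0.062 -0.94 ]
shift cm [0.01 0.05 0.  ]
```

```bash
python3 -m crank '[[[5.5,0,0,0,2.69,-0.52,-7.52],[5.5,0,0,0,2.69,-0.52,-7.52],[5.5,0,0,0,2.69,-0.52,-7.52],[5.5,0,0,0,2.69,-0.52,-7.52],[5.5,0,0,0,2.69,-0.52,-7.52],[5.5,0,0,0,2.69,-0.52,-7.52]]]'; python3 - <<'E'
from go import *
info(D)
E
```

```text
clock: 6.95
position: [0.5353, -0.2127, 0.0752]
ee_rot: [0.923, 0.342, 0.15, 0.09]
ft_force: [-0.8, -3.5, 2.1]
grip_width: 0.693
grasp_force: 26.5
t 6.95 pos [ 0.5353 -0.2127  0.0752] q [-0.78  0.41  1.29  2.12 -0.8   0.69  0.13] F [-0.8 -3.5  2.1] w 0.693 gf 26.5
y [ 0.605 -0.749  0.27 ] z [ 0.339 -0.064 -0.939]
shift cm [-0.03  0.07 -0.02]
```

```bash
python3 -m crank '[[[8.5,0,0,0,0,0,0],[8.5,0,0,0,0,0,0],[8.5,0,0,0,0,0,0],[8.5,0,0,0,0,0,0],[8.5,-0.67,0.13,1.88,0,0,0],[8.5,-0.67,0.13,1.88,0,0,0],[8.5,-0.67,0.13,1.88,0,0,0],[8.5,-0.67,0.13,1.88,0,0,0],[8.5,-0.67,0.13,1.88,0,0,0],[8.5,-0.67,0.13,1.88,0,0,0],[8.5,0,4,1,-2.69,0.52,7.52],[8.5,0,4,0,-2.69,0.52,7.52],[8.5,0,4,0,-2.69,0.52,7.52],[8.5,0,4,0,-2.69,0.52,7.52],[8.5,0,4,0,-2.69,0.52,7.52],[8.5,0,4,0,-2.69,0.52,7.52],[8.5,0,4,0,-2.69,0.52,7.52],[8.5,0,4,0,-2.69,0.52,7.52]]]'; python3 - <<'E'
from go import *
from h import *
info(D)
p,d=eyes.camera("side"); q,_=eyes.camera("top")
cv2.imwrite("pics/top1.png",q[:,:,::-1]);cv2.imwrite("pics/side1.png",p[:,:,::-1])
c=lambda im,x,y,w,h:cv2.resize(im[y:y+h,x:x+w],(400,300),interpolation=cv2.INTER_CUBIC)
cv2.imwrite("pics/m3.png",np.hstack([c(q,290,180,64,48),c(p,210,210,64,48)])[:,:,::-1])
E
```

```text
clock: 9.2
position: [0.4951, 0.1194, 0.1902]
ee_rot: [0.598, 0.784, 0.075, 0.152]
ft_force: [0.5, -0.5, -0.3]
grip_width: 1.0
grasp_force: 0.0
t 9.2 pos [0.4951 0.1194 0.1902] q [-1.13 -0.17  0.62  2.1   0.39  0.95 -0.43] F [ 0.5 -0.5 -0.3] w 1.0 gf 0.0
y [0.914 0.274 0.298] z [ 0.327 -0.065 -0.943]
shift cm [  3.99 -33.14 -11.52]
```

View pics/m3.png

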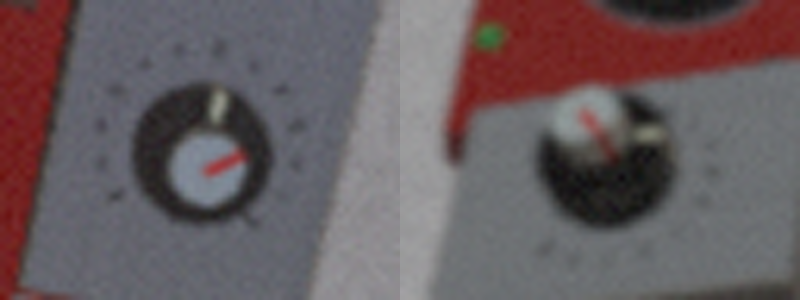

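The ring mark is now just past 12 o'clock at crop (218,105) and the inner knob hasn't moved. Next I measure the remaining angle by averaging frames from both views.

```bash
cat > ang.py <<'E'
from h import *
from go import D,n
X=np.array([.9816,-.1908,0]); X-=n*(X@n); X/=np.linalg.norm(X); Y=np.cross(n,X)
yy,xx=np.mgrid[:384,:512]
def pca(name,w,h):
    v,u=np.nonzero(w>0); ww=w[v,u]; q=onplane(name,np.c_[u,v],n,D+n*h)-D; a=np.c_[q@X,-q@Y]
    m=np.average(a,axis=0,weights=ww); C=np.cov(a.T,aweights=ww); e=np.linalg.eigh(C); d=e[1][:,1]; d*=np.sign(d@m) or 1
    return np.degrees(np.arctan2(m[1],m[0])),np.degrees(np.arctan2(d[1],d[0])),(m*1000).round(1),np.sqrt(e[0])*1000
def run(k=6):
    for name in("top","side"):
        I=np.mean([eyes.camera(name)[0].astype(float) for _ in range(k)],0)
        pr=lambda p:onpx(name,p)
        # per-pixel position in ring-top plane / core-top plane
        for nm,h in(("ring",.030),("core",.048)):
            Q=onplane(name,np.c_[xx.ravel(),yy.ravel()],n,D+n*h)-D; rad=np.hypot(Q@X,Q@Y).reshape(384,512)
            if nm=="ring":
                hid=onplane(name,np.c_[xx.ravel(),yy.ravel()],n,D+n*.040)-D
                H2=onplane(name,np.c_[xx.ravel(),yy.ravel()],n,D+n*.048)-D
                cl=(rad<.031)&(np.minimum(np.hypot(hid@X,hid@Y),np.hypot(H2@X,H2@Y)).reshape(384,512)>.0195)&(rad>.017)
                w=np.clip(I.min(2)-80,0,None)*cl
            else: w=np.clip(I[:,:,0]-I[:,:,1]-25,0,None)*(rad<.02)
            a,b,m,e=pca(name,w,h); print(name,nm,"centroid ang %.1f line ang %.1f"%(a,b),m,e.round(1),(w>0).sum())
if __name__=="__main__": run()
E
python3 ang.py
```

```text
top ring centroid ang 3.7 line ang -18.1 [22.9  1.5] [7.  8.1] 15
top core centroid ang 60.0 line ang 52.3 [4. 7.] [1.5 5.1] 17
side ring centroid ang -11.8 line ang -4.8 [ 9.7 -2. ] [ 8.1 24.9] 19
side core centroid ang -64.1 line ang -107.5 [ 2.3 -4.7] [ 4.9 13.2] 19
```

```bash
cat > ang2.py <<'E'
from ang import *
def run2(win,k=6):  # win[name]=(white px, red px)
    for name in("top","side"):
        I=np.mean([eyes.camera(name)[0].astype(float) for _ in range(k)],0)
        for nm,h,(cx,cy) in zip(("ring","core"),(.030,.048),win[name]):
            near=np.hypot(xx-cx,yy-cy)<(4.2 if nm=="ring" else 5.5)
            f=I.min(2)-65 if nm=="ring" else I[:,:,0]-I[:,:,1]-20
            Q=onplane(name,np.c_[xx.ravel(),yy.ravel()],n,D+n*h)-D; rad=np.hypot(Q@X,Q@Y).reshape(384,512)
            w=np.clip(f,0,None)*near*(rad<(.032 if nm=="ring" else .019)); 
            if nm=="core": w*=big((w>0))
            a,b,m,e=pca(name,w,h); print(name,nm,"centroid %.1f line %.1f"%(a,b),m,e.round(1))
E
python3 - <<'E'
from ang2 import *
P=lambda x,y,ox,oy:(ox+x/6.25-.5,oy+y/6.25-.5)
run2({"top":(P(218,105,290,180),P(225,163,290,180)),"side":(P(250,134,210,210),P(197,132,210,210))})
E
```

```text
top ring centroid 2.4 line -1.9 [24.3  1. ] [1.8 4.1]
top core centroid 59.7 line 52.3 [4.1 7. ] [1.5 5.2]
side ring centroid -2.4 line 9.5 [24.6 -1. ] [3.2 5.1]
side core centroid 51.8 line 54.7 [5.  6.4] [1.5 5.5]
```

```bash
python3 -m crank '[[[8.5,0,-4,0,-2.69,0.52,7.52],[8.5,0,-4,0,-2.69,0.52,7.52],[8.5,0,-4,0,-2.69,0.52,7.52],[8.5,0,-4,0,0,-0.5,0],[8.5,0,-4,0,0,0,0],[8.5,0,-4,0,0,0,0],[8.5,0,-4,0,0,0,0],[8.5,0,-4.4,-0.2,0,0,0],[8.5,0,0,0,0,0,0],[8.5,0,0,0,0,0,0]]]'; python3 - <<'E'
from go import *
M=R.from_quat(manip.get_obs()["ee_rot"]).as_matrix()
info(D+n*.12,tool(-n,M[:,1])); info(D)
E
```

```text
clock: 11.75
position: [0.4953, -0.2051, 0.1881]
ee_rot: [0.424, 0.889, 0.042, 0.169]
ft_force: [0.5, 1.5, -0.8]
grip_width: 0.996
grasp_force: 0.0
t 11.75 pos [ 0.4953 -0.2051  0.1881] q [-1.   -0.45  1.14  2.09  0.52  0.94  0.6 ] F [ 0.5  1.5 -0.8] w 0.996 gf 0.0
y [0.739 0.637 0.218] z [ 0.336 -0.069 -0.939]
shift cm [-0.06  0.1  -0.04]
rotvec deg [0.18 0.02 0.06]
t 11.75 pos [ 0.4953 -0.2051  0.1881] q [-1.   -0.45  1.14  2.09  0.52  0.94  0.6 ] F [ 0.5  1.5 -0.8] w 0.996 gf 0.0
y [0.739 0.637 0.218] z [ 0.336 -0.069 -0.939]
shift cm [  3.97  -0.69 -11.31]
```

```bash
python3 -m crank '[[[8.5,0.67,-0.11,-1.88,0,0,0],[8.5,0.67,-0.11,-1.88,0,0,0],[8.5,0.67,-0.11,-1.88,0,0,0],[8.5,0.67,-0.11,-1.88,0,0,0],[8.5,0.33,-0.06,-0.94,0,0,0],[8.5,0.33,-0.06,-0.94,0,0,0],[8.5,0.33,-0.06,-0.94,0,0,0],[8.5,0.33,-0.06,-0.94,0,0,0],[8.5,0,0,0,0,0,0],[5.5,0,0,0,0,0,0],[5.5,0,0,0,0,0,0],[5.5,0,0,0,0,0,0],[5.5,0,0,0,0,0,0],[5.5,0,0,0,0,0,0],[5.5,0,0,0,0,0,0]]]' 30; python3 - <<'E'
from go import *
info(D)
E
```

```text
clock: 13.62
position: [0.4962, -0.1949, 0.1068]
ee_rot: [0.423, 0.886, 0.041, 0.182]
ft_force: [-0.3, 0.9, 0.2]
grip_width: 0.644
grasp_force: 0.0
t 13.625 pos [ 0.4962 -0.1949  0.1068] q [-1.19 -0.5   1.34  2.22  0.73  0.77  0.43] F [-0.3  0.9  0.2] w 0.644 gf 0.0
y [0.736 0.638 0.227] z [ 0.358 -0.082 -0.93 ]
shift cm [ 3.88 -1.71 -3.18]
```

```bash
python3 -m crank '[[[8.5,-0.3,0,2,0,0,0],[8.5,-0.3,0,2,0,1,0],[8.5,0,-0.3,2,0,1,0],[8.5,0,-0.3,2,0,0,0],[8.5,0,-0.3,2,0,0,0],[8.5,0,0,0,-2.69,0.52,7.52],[8.5,0,0,0,-2.69,0.52,7.52],[8.5,0,0,0,-2.69,0.52,7.52],[8.5,0,0,0,-2.69,0.52,7.52],[8.5,0,0,0,-2.69,0.52,7.52],[8.5,0,0,0,-2.69,0.52,7.52],[8.5,0,0,0,-2.69,0.52,7.52],[8.5,0,0,0,-2.69,0.52,7.52]]]'; python3 - <<'E'
from go import *
M=R.from_quat(manip.get_obs()["ee_rot"]).as_matrix()
info(D+n*.12,tool(-n,M[:,1])); info(D)
E
```

```text
clock: 15.25
position: [0.4901, -0.2038, 0.2067]
ee_rot: [-0.114, 0.977, -0.062, 0.17]
ft_force: [0.0, 0.5, 0.6]
grip_width: 0.996
grasp_force: 0.0
t 15.25 pos [ 0.4901 -0.2038  0.2067] q [-0.97 -0.49  1.06  2.09  0.57  0.99  1.68] F [0.  0.5 0.6] w 0.996 gf 0.0
y [-0.202  0.966 -0.16 ] z [ 0.346 -0.083 -0.935]
shift cm [ 0.46 -0.03 -1.89]
rotvec deg [0.96 0.62 0.3 ]
t 15.25 pos [ 0.4901 -0.2038  0.2067] q [-0.97 -0.49  1.06  2.09  0.57  0.99  1.68] F [0.  0.5 0.6] w 0.996 gf 0.0
y [-0.202  0.966 -0.16 ] z [ 0.346 -0.083 -0.935]
shift cm [  4.49  -0.82 -13.17]
```

```bash
python3 -m crank '[[[8.5,0,1,3,0,0,0],[8.5,0,5,3,0,0,0],[8.5,0,5,2,0,0,0],[8.5,0,5,0,0,0,0],[8.5,0,5,0,0,0,0],[8.5,0,5,0,0,0,0],[8.5,0,5,0,0,0,0],[8.5,0,5,0,0,0,0],[8.5,0,5,0,0,0,0],[8.5,0,5,0,0,0,0],[8.5,4,0,1,0,0,0],[8.5,5,0,1,0,0,0],[8.5,5,0,1,0,0,0],[8.5,5,0,1,0,0,0],[8.5,5,0,1,0,0,0],[8.5,0,0,0,0,0,0]]]'; python3 - <<'E'
from go import *
M=R.from_quat(manip.get_obs()["ee_rot"]).as_matrix()
info(D+n*.12,tool(-n,M[:,1]))
E
```

```text
clock: 17.25
position: [0.7326, 0.2549, 0.3342]
ee_rot: [-0.111, 0.977, -0.064, 0.169]
ft_force: [-1.1, 0.6, 0.0]
grip_width: 0.996
grasp_force: 0.0
t 17.25 pos [0.7326 0.2549 0.3342] q [-0.84  0.46  0.52  1.19 -0.01  1.25  1.4 ] F [-1.1  0.6  0. ] w 0.996 gf 0.0
y [-0.196  0.967 -0.162] z [ 0.344 -0.087 -0.935]
shift cm [-23.79 -45.91 -14.64]
rotvec deg [1.19 0.54 0.39]
```

```bash
python3 -m crank '[[[8.5,0.5,-5,0,0,0,0],[8.5,0.5,-5,0,0,0,0],[8.5,0.5,-5,0,0,0,0],[8.5,0,-5,0,0,0,0],[8.5,0,-5,0,0,0,0],[8.5,0,-5,0,0.4,0.2,0.1],[8.5,-0.5,-5,0,0.4,0.2,0.1],[8.5,-0.5,-5,0,0.4,0.2,0.1],[8.5,-0.5,-5,0,0,0,0],[8.5,-5,-0.5,0,0,0,0],[8.5,-5,0,0,0,0,0],[8.5,-5,0,-1,0,0,0],[8.5,-5,0,-4,0,0,0],[8.5,-3.8,0,-5,0,0,0],[8.5,0,0,-4.5,0,0,0],[8.5,0,0,0,0,0,0]]]'; python3 - <<'E'
from go import *
M=R.from_quat(manip.get_obs()["ee_rot"]).as_matrix()
info(D+n*.12,tool(-n,M[:,1])); info(D)
E
```

```text
clock: 19.25
position: [0.4913, -0.1975, 0.1904]
ee_rot: [-0.114, 0.979, -0.049, 0.164]
ft_force: [0.4, 0.1, 1.0]
grip_width: 0.998
grasp_force: 0.0
t 19.25 pos [ 0.4913 -0.1975  0.1904] q [-0.34 -0.15  0.63  2.08  0.06  0.84  2.07] F [0.4 0.1 1. ] w 0.998 gf 0.0
y [-0.206  0.969 -0.134] z [ 0.332 -0.06  -0.941]
shift cm [ 0.34 -0.66 -0.26]
rotvec deg [-0.31 -0.25 -0.1 ]
t 19.25 pos [ 0.4913 -0.1975  0.1904] q [-0.34 -0.15  0.63  2.08  0.06  0.84  2.07] F [0.4 0.1 1. ] w 0.998 gf 0.0
y [-0.206  0.969 -0.134] z [ 0.332 -0.06  -0.941]
shift cm [  4.37  -1.45 -11.54]
```

```bash
python3 -m crank '[[[8.5,0.17,-0.33,-0.13,2.69,-0.52,-7.52],[8.5,0.17,-0.33,-0.13,2.69,-0.52,-7.52],[8.5,0,0,0,2.69,-0.52,-7.52],[8.5,0,0,0,2.69,-0.52,-7.52],[8.5,0,0,0,2.39,-0.77,-7.62],[8.5,0,0,0,0,0,0],[8.5,0.67,-0.13,-1.88,0,0,0],[8.5,0.67,-0.13,-1.88,0,0,0],[8.5,0.67,-0.13,-1.88,0,0,0],[8.5,0.67,-0.13,-1.88,0,0,0],[8.5,0,0,0,0,0,0]]]' 30; python3 - <<'E'
from go import *
M=R.from_quat(manip.get_obs()["ee_rot"]).as_matrix()
info(D,tool(-n,M[:,1]))
E
```

```text
clock: 20.62
position: [0.5239, -0.2103, 0.1148]
ee_rot: [0.227, 0.958, 0.006, 0.176]
ft_force: [-0.2, 0.8, -0.7]
grip_width: 0.991
grasp_force: 0.0
t 20.625 pos [ 0.5239 -0.2103  0.1148] q [-0.27  0.07  0.62  2.1  -0.15  0.64  1.56] F [-0.2  0.8 -0.7] w 0.991 gf 0.0
y [0.433 0.897 0.092] z [ 0.34  -0.068 -0.938]
shift cm [ 1.11 -0.17 -3.98]
rotvec deg [0.15 0.28 0.03]
```

```bash
python3 -m crank '[[[8.5,0.17,-0.02,-1,0,0.2,0],[8.5,0.33,-0.05,-1,0,0,0],[8.5,0.3,-0.05,-1,0,0,0],[8.5,0.3,-0.05,-0.95,0,0,0],[8.5,0,0,0,0,0,0],[5.5,0,0,0,0,0,0],[5.5,0,0,0,0,0,0],[5.5,0,0,0,0,0,0],[5.5,0,0,0,0,0,0],[5.5,0,0,0,0,0,0],[5.5,0,0,0,0,0,0]]]' 30; python3 - <<'E'
from go import *
info(D)
E
```

```text
clock: 22.0
position: [0.5345, -0.2131, 0.0762]
ee_rot: [0.229, 0.957, 0.006, 0.176]
ft_force: [-5.3, -1.3, 5.8]
grip_width: 0.694
grasp_force: 30.6
t 22.0 pos [ 0.5345 -0.2131  0.0762] q [-0.23  0.17  0.6   2.1  -0.28  0.56  1.66] F [-5.3 -1.3  5.8] w 0.694 gf 30.6
y [0.437 0.895 0.093] z [ 0.339 -0.068 -0.938]
shift cm [ 0.05  0.11 -0.12]
```

```bash
python3 -m crank '[[[5.5,0,0,0,3.02,-0.59,-8.46],[5.5,0,0,0,3.02,-0.59,-8.46],[5.5,0,0,0,3.02,-0.59,-8.46],[5.5,0,0,0,3.02,-0.59,-8.46],[5.5,0,0,0,3.02,-0.59,-8.46],[5.5,0,0,0,2.35,-0.46,-6.58],[5.5,0,0,0,0,0,0],[5.5,0,0,0,0,0,0]]]' 30; python3 - <<'E'
from go import *
info(D)
E
python3 -m crank '[[[8.5,0,0,0,0,0,0],[8.5,0,0,0,0,0,0],[8.5,0,0,0,0,0,0],[8.5,0,0,0,0,0,0],[8.5,-0.67,0.13,1.88,0,0,0],[8.5,-0.67,0.13,1.88,0,0,0],[8.5,-0.67,0.13,1.88,0,0,0],[8.5,-0.67,0.13,1.88,0,0,0],[8.5,-0.67,0.13,1.88,0,0,0],[8.5,-0.67,0.13,1.88,0,0,0],[8.5,0,5,0,0,0,0],[8.5,0,5,0,0,0,0],[8.5,0,5,0,0,0,0],[8.5,0,5,0,0,0,0],[8.5,0,5,0,0,0,0],[8.5,0,5,0,0,0,0],[8.5,0,0,0,0,0,0]]]'; python3 - <<'E'
from go import *
from h import *
info(D)
p,d=eyes.camera("side"); q,_=eyes.camera("top")
c=lambda im,x,y,w,h:cv2.resize(im[y:y+h,x:x+w],(400,300),interpolation=cv2.INTER_CUBIC)
cv2.imwrite("pics/m4.png",np.hstack([c(q,290,180,64,48),c(p,210,210,64,48)])[:,:,::-1])
E
```

```text
clock: 23.0
position: [0.5344, -0.2131, 0.0762]
ee_rot: [0.626, 0.76, 0.081, 0.154]
ft_force: [-5.9, -0.4, 7.3]
grip_width: 0.694
grasp_force: 30.9
t 23.0 pos [ 0.5344 -0.2131  0.0762] q [-0.38  0.19  0.76  2.11 -0.34  0.57  0.8 ] F [-5.9 -0.4  7.3] w 0.694 gf 30.9
y [0.927 0.202 0.316] z [ 0.336 -0.07  -0.939]
shift cm [ 0.06  0.11 -0.12]
clock: 25.12
position: [0.4943, 0.0991, 0.1884]
ee_rot: [0.624, 0.762, 0.081, 0.154]
ft_force: [-0.7, 0.5, 0.1]
grip_width: 0.996
grasp_force: 0.0
t 25.125 pos [0.4943 0.0991 0.1884] q [-0.65 -0.14  0.21  2.11  0.3   0.91 -0.4 ] F [-0.7  0.5  0.1] w 0.996 gf 0.0
y [0.925 0.209 0.316] z [ 0.336 -0.068 -0.939]
shift cm [  4.07 -31.11 -11.34]
```

View pics/m4.png

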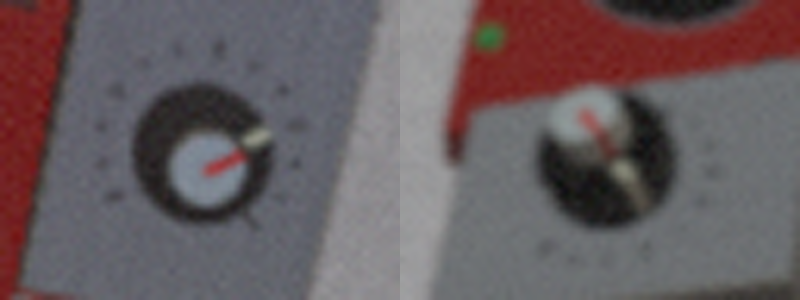

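The white mark at crop (256,137) is almost on the extension of the red line in both views. Measuring the residual next.

```bash
python3 - <<'E'
from ang2 import *
P=lambda x,y,ox,oy:(ox+x/6.25-.5,oy+y/6.25-.5)
run2({"top":(P(256,137,290,180),P(225,163,290,180)),"side":(P(230,186,210,210),P(197,132,210,210))},8)
E
```

```text
top ring centroid 55.4 line 53.6 [14.1 20.4] [2.3 4.7]
top core centroid 59.9 line 52.4 [4. 7.] [1.5 5.2]
side ring centroid 52.6 line 48.3 [15.2 20. ] [2.  3.9]
side core centroid 52.0 line 54.6 [5.  6.3] [1.5 5.5]
```

The ring sits at about 54° and the red line at about 53.5–56°, so they're aligned within roughly 2° and the inner knob is untouched.

For the jug, I'll grasp it across its side facets with the tool tilted in from the mouth side. Then I'll rotate 90° about the closing axis and place it.

```bash
cat >> go.py <<'E'
am=np.radians(111.7); m=np.array([np.cos(am),np.sin(am),0]); th=np.radians(50)
dp=-m*np.cos(th)+np.array([0,0,-np.sin(th)]); yp=np.cross(m,[0,0,1.])
TP=np.array([.500,.295,.015])
E
python3 - <<'E'
from go import *
print(yp,dp); info(TP-dp*.12,tool(dp,yp)); info(TP)
E
```

```text
[ 0.92913257  0.36974676 -0.        ] [ 0.23766863 -0.5972349  -0.76604444]
t 26.025 pos [0.4945 0.0955 0.1885] q [-0.65 -0.14  0.21  2.11  0.3   0.91 -0.39] F [-0.2 -1.   0.5] w 0.995 gf 0.0
y [0.927 0.203 0.316] z [ 0.336 -0.07  -0.939]
shift cm [-2.31 27.12 -8.15]
rotvec deg [-35.54   7.87   3.86]
t 26.025 pos [0.4945 0.0955 0.1885] q [-0.65 -0.14  0.21  2.11  0.3   0.91 -0.39] F [-0.2 -1.   0.5] w 0.995 gf 0.0
y [0.927 0.203 0.316] z [ 0.336 -0.07  -0.939]
shift cm [  0.55  19.95 -17.35]
```

```bash
python3 -m crank '[[[8.5,-0.25,3,0,-3.95,0.87,0.43],[8.5,-0.25,3,0,-3.95,0.87,0.43],[8.5,-0.25,3,0,-3.95,0.87,0.43],[8.5,-0.25,3,0,-3.95,0.87,0.43],[8.5,-0.25,3,0,-3.95,0.87,0.43],[8.5,-0.25,3,0,-3.95,0.87,0.43],[8.5,-0.25,3,0,-3.95,0.87,0.43],[8.5,-0.25,3,-2,-3.95,0.87,0.43],[8.5,-0.3,3.1,-3,-3.95,0.87,0.43],[8.5,0,0,-3,0,0,0],[8.5,0,0,0,0,0,0],[8.5,0,0,0,0,0,0]]]' 40; python3 - <<'E'
from go import *
info(TP-dp*.12,tool(dp,yp)); info(TP)
from h import *
t=eyes.camera("top")[0][:,:,::-1]; cv2.imwrite("pics/top2.png",t)
b,g,r=[t[:,:,i].astype(int) for i in range(3)]; yy,xx=np.mgrid[:384,:512]
ju=big((b>r+25)&(b>g+12)&(abs(xx-142)<25)&(abs(yy-215)<22)); q=cv2.minAreaRect(max(cv2.findContours(ju.astype(np.uint8),0,1)[0],key=cv2.contourArea)); print("jug",q,ju.sum())
E
```

```text
clock: 27.52
position: [0.4722, 0.3663, 0.1099]
ee_rot: [0.528, 0.777, -0.191, 0.284]
ft_force: [0.0, -0.5, 0.2]
grip_width: 0.997
grasp_force: 0.0
t 27.525 pos [0.4722 0.3663 0.1099] q [-1.01  0.64 -0.04  1.46  0.55  1.53 -0.83] F [ 0.  -0.5  0.2] w 0.997 gf 0.0
y [0.929 0.369 0.002] z [ 0.239 -0.597 -0.766]
shift cm [-0.07  0.03 -0.3 ]
rotvec deg [-0.04  0.11  0.03]
t 27.525 pos [0.4722 0.3663 0.1099] q [-1.01  0.64 -0.04  1.46  0.55  1.53 -0.83] F [ 0.  -0.5  0.2] w 0.997 gf 0.0
y [0.929 0.369 0.002] z [ 0.239 -0.597 -0.766]
shift cm [ 2.78 -7.13 -9.49]
jug ((140.0067901611328, 214.81903076171875), (18.22943115234375, 31.21201515197754), 70.34617614746094) 536
```

```bash
python3 -m crank '[[[8.5,0.5,-1.25,-1.7,0,0,0],[8.5,0.5,-1.25,-1.7,0,0,0],[8.5,0.5,-1.25,-1.7,0,0,0],[8.5,0.5,-1.25,-1.6,0,0,0],[8.5,0.4,-1.1,-1.5,0,0,0],[8.5,0.38,-1.03,-1.3,0,0,0],[8.5,0,0,0,0,0,0]]]' 40; python3 - <<'E'
from go import *
info(TP,tool(dp,yp))
from h import *
s=eyes.camera("side")[0]; t=eyes.camera("top")[0]
c=lambda im,x,y,w,h:cv2.resize(im[y:y+h,x:x+w],(400,300),interpolation=cv2.INTER_CUBIC)
cv2.imwrite("pics/m5.png",np.hstack([c(t,100,185,80,60),c(s,186,110,80,60)])[:,:,::-1])
E
```

```text
clock: 28.45
position: [0.4994, 0.2937, 0.0127]
ee_rot: [0.528, 0.777, -0.193, 0.283]
ft_force: [0.4, -0.6, 1.3]
grip_width: 0.99
grasp_force: 0.0
t 28.45 pos [0.4994 0.2937 0.0127] q [-0.94  0.69 -0.01  1.61  0.6   1.31 -0.87] F [ 0.4 -0.6  1.3] w 0.99 gf 0.0
y [ 0.929  0.369 -0.001] z [ 0.237 -0.599 -0.765]
shift cm [0.06 0.13 0.23]
rotvec deg [ 0.12 -0.01  0.05]
```

View pics/m5.png

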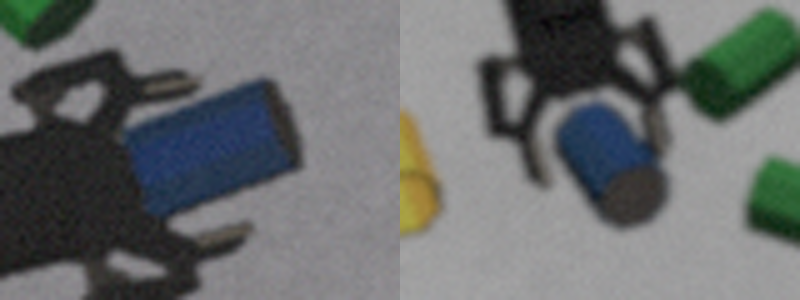

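The fingers straddle the jug at mid-length, so I'll close and lift.

```bash
python3 -m crank '[[[8.5,0.15,0.1,0.2,0,0,0],[5,0,0,0,0,0,0],[5,0,0,0,0,0,0],[5,0,0,0,0,0,0],[5,0,0,0,0,0,0],[5,0,0,0,0,0,0],[5,0,0,0,0,0,0],[5,0,0,1,0,0,0],[5,0,0,2,0,0,0],[5,0,0,3,0,0,0],[5,0,0,4,0,0,0],[5,0,0,4,0,0,0],[5,0,0,3,0,0,0],[5,0,0,0,0,0,0]]]' 40; python3 - <<'E'
from go import *
info()
E
```

```text
clock: 30.3
position: [0.5016, 0.2967, 0.1887]
ee_rot: [0.529, 0.777, -0.19, 0.284]
ft_force: [-0.4, -0.4, -2.3]
grip_width: 0.65
grasp_force: 42.7
t 30.3 pos [0.5016 0.2967 0.1887] q [-0.94  0.48 -0.01  1.52  0.58  1.56 -0.7 ] F [-0.4 -0.4 -2.3] w 0.65 gf 42.7
y [0.929 0.369 0.005] z [ 0.24  -0.594 -0.767]
```

```bash
python3 -m crank '[[[5,0,-1,0.5,9.29,3.7,0],[5,0,-1,0.5,9.29,3.7,0],[5,0,-1,0.5,9.29,3.7,0],[5,0,-1,0.5,9.29,3.7,0],[5,0,-1,0.5,9.29,3.7,0],[5,0,-1,0.5,9.29,3.7,0],[5,0,-1,0,9.29,3.7,0],[5,0,-1,0,9.29,3.7,0],[5,0,-1,0,9.29,3.7,0],[5,0,0,0,0,0,0],[5,0,0,0,0,0,0]]]' 40; python3 - <<'E'
from go import *
dq=m*np.cos(th)-np.array([0,0,np.sin(th)])
dq=m*np.sin(th)-np.array([0,0,np.cos(th)])
info(None,tool(dq,yp)); print(dq)
E
```

```text
clock: 31.68
position: [0.5005, 0.2064, 0.215]
ee_rot: [0.509, 0.75, 0.236, -0.35]
ft_force: [-0.6, 0.9, -1.8]
grip_width: 0.647
grasp_force: 43.1
t 31.675 pos [0.5005 0.2064 0.215 ] q [-0.05  0.39  0.05  1.69 -0.81  1.51  0.62] F [-0.6  0.9 -1.8] w 0.647 gf 43.1
y [ 0.929  0.37  -0.001] z [-0.284  0.711 -0.644]
rotvec deg [ 0.1  -0.03 -0.  ]
[-0.28324245  0.71175684 -0.64278761]
```

```bash
python3 -m crank '[[[5,0.6,-2.1,0,0,0,-2],[5,0.6,-2.1,0,0,0,-2],[5,0.6,-2.1,0,0,0,-2],[5,0.6,-2.1,0,0,0,-2],[5,0.6,-2.1,0,0,0,-2],[5,0.6,-2.1,0,0,0,-2],[5,0.6,-2.1,-1,0,0,-2],[5,0.6,-2.1,-2,0,0,-2],[5,0.6,-2.1,-2,0,0,-2],[5,0.6,-2.1,-1,0,0,-2],[5,0,0,0,0,0,0],[5,0,0,0,0,0,0]]]' 40; python3 - <<'E'
from go import *
from h import *
info()
s,ds=eyes.camera("side"); t,dt=eyes.camera("top")
cv2.imwrite("pics/top3.png",t[:,:,::-1]);cv2.imwrite("pics/side3.png",s[:,:,::-1]);np.save("pics/side3.npy",ds);np.save("pics/top3.npy",dt)
c=lambda im,x,y,w,h:cv2.resize(im[y:y+h,x:x+w],(400,300),interpolation=cv2.INTER_CUBIC)
cv2.imwrite("pics/m6.png",np.hstack([c(t,210,150,80,60),c(s,216,154,80,60)])[:,:,::-1])
E
```

```text
clock: 33.17
position: [0.561, -0.0036, 0.1556]
ee_rot: [0.631, 0.65, 0.294, -0.303]
ft_force: [0.6, 0.4, -1.5]
grip_width: 0.648
grasp_force: 43.1
t 33.175 pos [ 0.561  -0.0036  0.1556] q [ 0.2   0.52  0.21  1.66 -0.87  1.51  0.75] F [ 0.6  0.4 -1.5] w 0.648 gf 43.1
y [1.   0.03 0.  ] z [-0.023  0.766 -0.643]
```

View pics/m6.png

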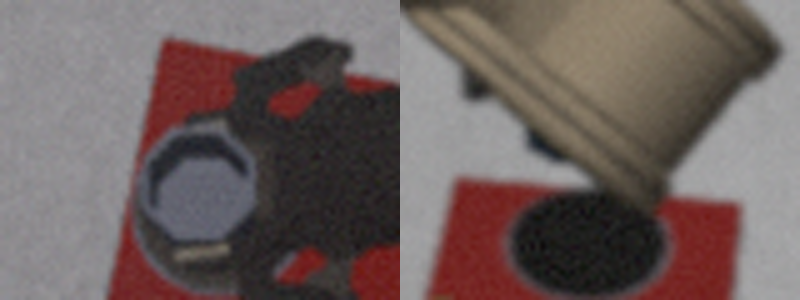

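```bash
python3 - <<'E'
from h import *
t=cv2.imread("pics/top3.png"); d=np.load("pics/top3.npy"); yy,xx=np.mgrid[:384,:512]
rr=np.hypot(xx-249.4,yy-187.6); bright=t.min(2)>75
ring=(rr<14)&(rr>8)
C=cloud("top",d,(rr<14)); print(np.histogram(C[:,2],bins=np.arange(.08,.26,.01)))
zi=np.zeros_like(d); v,u=np.nonzero((rr<15)&(d>0)); zz=cloud("top",d,(rr<15)&(d>0))[:,2]; zi[v,u]=zz
print((zi[174:202:2,234:266:2]*1000).astype(int))
E
```

```text
(array([  0,   0,   0,  25, 205,  17,  14,  10,  28,  41,  36,  36, 104,
         8,   0,   0,   0]), array([0.08, 0.09, 0.1 , 0.11, 0.12, 0.13, 0.14, 0.15, 0.16, 0.17, 0.18,
       0.19, 0.2 , 0.21, 0.22, 0.23, 0.24, 0.25]))
[[  0   0   0   0   0  28  29 170 171 186 188   0   0   0   0   0]
 [  0   0   0  28  29 210 208 207 208 205 209 184 180   0   0   0]
 [  0   0  26  25 207 199 183 180 181 179 188 208  31  33   0   0]
 [  0   0  31 207 199 174 147 148 147 145 150 189 206  35  34   0]
 [  0  -1 205 198 173 147 121 122 120 124 120 151 181 210  27   0]
 [  0  -3 208 175 147 121 124 122 123 120 124 120 144 209  31   0]
 [  0  26 210 166 124 120 124 124 122 121 121 120 120 209  32  32]
 [  0  27 206 169 121 122 122 124 123 120 121 120 123 205  30  33]
 [  0  31 209 168 121 126 121 120 122 119 124 119 123 208  32  34]
 [  0  28  32 208 121 120 123 121 124 121 121 122 206 190  29   0]
 [  0  27  30 172 208 122 121 120 125 120 121 207 192 156 213   0]
 [  0   0  32  32 167 207 121 119 122 207 211 195 153 203   0   0]
 [  0   0   0  34  33 162 195 192 195 196 194 157 198 200   0   0]
 [  0   0   0   0  31  35 173 176 181 181 189 193   0   0   0   0]]
```

```bash
python3 - <<'E'
from h import *
t=cv2.imread("pics/top3.png"); d=np.load("pics/top3.npy"); yy,xx=np.mgrid[:384,:512]
rr=np.hypot(xx-249.4,yy-187.6)
C=cloud("top",d,(rr<14.5)); C=C[(C[:,2]>.203)&(C[:,2]<.214)]
# gripper parts excluded by radius after first centre
for _ in range(3):
    c,r=cv2.minEnclosingCircle(C[:,:2].astype(np.float32)*1000); k=np.hypot(*(C[:,:2]*1000-c).T)<31.5
    A=np.c_[2*C[:,:2],np.ones(len(C))]; s=np.linalg.lstsq(A,(C[:,:2]**2).sum(1),rcond=None)[0]; rad=np.sqrt(s[2]+s[:2]@s[:2])
    e=np.hypot(*(C[:,:2]-s[:2]).T)-rad; C=C[abs(e)<.005]
print("circle",s[:2],rad,c,r,len(C)); P=np.linalg.lstsq(np.c_[C[:,:2]-s[:2],np.ones(len(C))],C[:,2],rcond=None)[0]; print("rim tilt deg",np.degrees(P[:2]),P[2])
F=cloud("top",d,(rr<10)); F=F[(F[:,2]>.115)&(F[:,2]<.128)]; P=np.linalg.lstsq(np.c_[F[:,:2]-s[:2],np.ones(len(F))],F[:,2],rcond=None)[0]; print("floor tilt",np.degrees(P[:2]),P[2],F[:,2].mean())
print("shift to plate cm",(np.array([.571,-.021])-s[:2])*100)
E
```

```text
circle [ 0.56035854 -0.0146905 ] 0.02737978767813793 (560.6281127929688, -14.549220085144043) 29.904550552368164 109
rim tilt deg [0.25320607 0.29116265] 0.20771919835801922
floor tilt [-0.202226    0.45543546] 0.12203457462079566 0.12202921603490703
shift to plate cm [ 1.06414637 -0.63095039]
```

```bash
python3 -m crank '[[[5,0.55,-0.3,0,0,0,0],[5,0.5,-0.3,0,0,0,0],[5,0,0,-2,0,0,0],[5,0,0,-2,0,0,0],[5,0,0,-2,0,0,0],[5,0,0,-1,0,0,0],[5,0,0,-0.7,0,0,0],[5,0,0,-0.4,0,0,0],[5,0,0,0,0,0,0],[5,0,0,0,0,0,0]]]' 40; python3 - <<'E'
from go import *
info()
E
```

```text
clock: 34.52
position: [0.5716, -0.0099, 0.0749]
ee_rot: [0.631, 0.65, 0.294, -0.303]
ft_force: [-0.1, 0.5, -2.7]
grip_width: 0.65
grasp_force: 43.1
t 34.525 pos [ 0.5716 -0.0099  0.0749] q [ 0.22  0.65  0.19  1.65 -0.9   1.43  0.84] F [-0.1  0.5 -2.7] w 0.65 gf 43.1
y [1.    0.029 0.001] z [-0.022  0.765 -0.643]
```

```bash
python3 -m crank '[[[5,0,0,-0.15,0,0,0],[5,0,0,-0.1,0,0,0],[5,0,0,-0.05,0,0,0],[5,0,0,0,0,0,0]]]' 40;  python3 -m crank '[[[5,0,0,-0.05,0,0,0],[5,0,0,-0.05,0,0,0],[5,0,0,0,0,0,0]]]' 40
```

```text
clock: 35.02
position: [0.5713, -0.0098, 0.0714]
ee_rot: [0.631, 0.65, 0.294, -0.303]
ft_force: [-0.2, -0.1, -1.2]
grip_width: 0.647
grasp_force: 43.1
clock: 35.4
position: [0.5713, -0.0098, 0.0704]
ee_rot: [0.631, 0.65, 0.294, -0.303]
ft_force: [0.4, 0.4, -1.0]
grip_width: 0.645
grasp_force: 43.1
```

```bash
python3 -m crank '[[[5,0,0,-0.05,0,0,0],[5,0,0,-0.05,0,0,0],[5,0,0,0,0,0,0]]]' 40 | grep -E 'pos|ft_';  python3 -m crank '[[[5,0,0,-0.05,0,0,0],[5,0,0,0,0,0,0]]]' 40| grep -E 'pos|ft_'
```

```text
position: [0.5714, -0.0098, 0.0701]
ft_force: [-2.0, -2.4, 5.1]
position: [0.5714, -0.0098, 0.0701]
ft_force: [-3.8, -1.6, 8.6]
```

```bash
python3 -m crank '[[[5,0,0,0.05,0,0,0],[6.2,0,0,0,0,0,0],[6.8,0,0,0,0,0,0],[7.5,0,0,0,0,0,0],[8.5,0,0,0,0,0,0],[8.5,0,0,0,0,0,0],[8.5,0,0,0,0,0,0],[8.5,0,-0.77,0.64,0,0,0],[8.5,0,-1.53,1.28,0,0,0],[8.5,0,-1.53,1.28,0,0,0],[8.5,0,-2.3,1.93,0,0,0],[8.5,0,-2.3,1.93,0,0,0],[8.5,0,-2.3,2.4,0,0,0],[8.5,0,0,4,0,0,0],[8.5,-3,0,4,0,0,0],[8.5,-4,-3,2,0,0,0],[8.5,-4,-3,0,0,0,0],[8.5,0,-3,0,0,0,0],[8.5,0,0,0,0,0,0]]]' 40; python3 - <<'E'
from h import *
s,ds=eyes.camera("side"); t,dt=eyes.camera("top")
np.save("pics/top4.npy",dt)
c=lambda im,x,y,w,h:cv2.resize(im[y:y+h,x:x+w],(400,300),interpolation=cv2.INTER_CUBIC)
o=np.vstack([np.hstack([c(t,210,150,160,120),c(s,190,154,128,96)]),np.hstack([cv2.resize(t,(400,300)),cv2.resize(s,(400,300))])])
cv2.imwrite("pics/m7.png",o[:,:,::-1])
E
```

```text
clock: 38.4
position: [0.4604, -0.2103, 0.2646]
ee_rot: [0.633, 0.649, 0.294, -0.302]
ft_force: [0.2, 0.2, -0.0]
grip_width: 0.994
grasp_force: 0.0
```

View pics/m7.png

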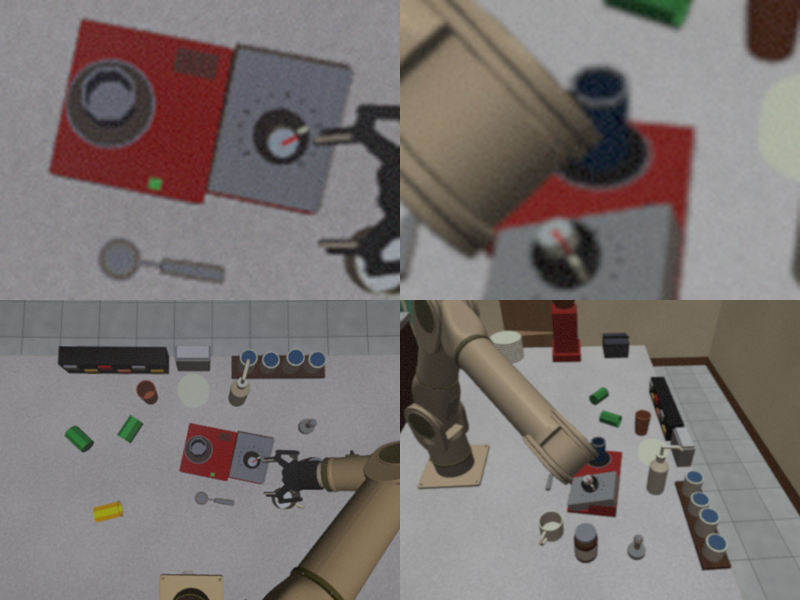

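The jug stands upright on the plate in both views: top crop (110,97), side crop (600,100). The marks still look aligned and the other items haven't moved. One numeric check of the centring and the marks before handing in.

```bash
python3 - <<'E'
from ang2 import *
d=np.load("pics/top4.npy"); rr=np.hypot(xx-253,yy-189)
C=cloud("top",d,rr<18); C=C[(C[:,2]>.112)&(C[:,2]<.135)]
for _ in range(4):
    A=np.c_[2*C[:,:2],np.ones(len(C))]; s=np.linalg.lstsq(A,(C[:,:2]**2).sum(1),rcond=None)[0]; rad=np.sqrt(s[2]+s[:2]@s[:2]); C=C[abs(np.hypot(*(C[:,:2]-s[:2]).T)-rad)<.005]
P=np.linalg.lstsq(np.c_[C[:,:2]-s[:2],np.ones(len(C))],C[:,2],rcond=None)[0]
print("jug",s[:2],rad,"z",P[2],"tilt",np.degrees(P[:2]))
P=lambda x,y,ox,oy:(ox+x/6.25-.5,oy+y/6.25-.5)
run2({"top":(P(256,137,290,180),P(225,163,290,180)),"side":(P(230,186,210,210),P(197,132,210,210))},6)
E
```

```text
jug [ 0.57058776 -0.02166354] 0.027072963831219706 z 0.12180408272685504 tilt [-0.79718516 -0.78508937]
top ring centroid 55.4 line 54.1 [14.1 20.4] [2.2 4.7]
top core centroid 60.0 line 52.4 [4. 7.] [1.5 5.2]
side ring centroid 52.6 line 47.8 [15.2 19.9] [2.  3.9]
side core centroid 51.7 line 54.4 [4.9 6.2] [1.5 5.5]
```

The jug is within 1 mm of the plate centre and upright, and the marks are aligned.

```bash
python3 -c "
from workcell import job
print(job.hand_in())"
```

```text
the job is handed in; nothing more can be done
None
```

The job is handed in: the ring's white mark is lined up with the red line to within about 2° (by camera) with the inner knob still in place, and the blue jug stands upright within about 1 mm of the hot plate's centre, with nothing else visibly moved.

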